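Lay a lopsided pneumatic cylinder in the test stand and push it home

TASK

Pick up the pneumatic cylinder so that it hangs level in the grip: its piston is stuck somewhere inside, so find its balance point by trial lifts, kept to a few centimetres, and carry it level to the test stand. Lay it in both V rests with its long end cap facing the hooded pocket but still short of the stop, and let go; then push it at its rear end, not by the barrel, until the long cap is fully home against the hidden stop in the pocket. Leave the key set, the grease tin and the small gear where they are.

Things in the scene. Friction and masses are not known exactly. Their poses are not given: they have to be found in the camera images.
- cylinder: Loose bare-metal pneumatic cylinder, 340 mm long, 0.84 to 0.95 kg: round barrel of diameter 28 mm between two square 44 x 44 mm end caps. Origin: middle of its length, on its underside; barrel axis 22 mm above it. x runs along the barrel to the long steel front cap (x = 132 to 170 mm); the short rear cap covers x = -170 to -150 mm. It lies on the flat caps.
- cyl_mid (a point): Middle of the cylinder's length on the barrel's axis; x towards the long cap. The balance point lies somewhere from 40 mm behind to 70 mm ahead of here (x), different each time and not to be seen. The barrel is smooth: lifted away from the balance point it tilts or turns in the fingers, heavy end down, and loads the wrist with its weight times the offset.
- front_face (a point): Centre of the end face of the long front cap, on the barrel's axis.
- rear_face (a point): Centre of the end face of the short rear cap, on the barrel's axis; here it is pushed.
- stand: Fixed grey stand: base plate 370 x 74 x 12 mm, two 90 degree steel V rests and a hooded pocket at one end. Origin on the bench, x along the stand to the pocket, z up. Rests: 12 mm thick, 60 mm wide, 62 mm high, centred at x = -88 and 116 mm. A barrel lying in both has its axis at y = 0, z = 62 mm. It is 95 mm high at the pocket.
- cradle (a point): On the rests' axis, 62 mm above the stand's origin; x towards the pocket. With the cylinder's middle here its barrel lies in both rests and the long cap lies between front rest and pocket mouth with 10 mm to spare at each end.
- pocket_mouth (a point): Centre of the mouth of the pocket, on the rests' axis, 180 mm from the cradle point. The pocket is a box open only towards the rests, 54 mm wide and 54 mm high inside, 60 mm deep.
- stop_face (a point): Centre of the face of the fixed steel stop hidden inside the pocket, on the rests' axis, 18 to 36 mm behind the mouth (different each time); x points on into the pocket. The cylinder slides in the V rests against some 4 to 12 N of friction; the resistance rises sharply at the stop.
- allen_set: Bystander: small hexagon key set in a holder, 85 x 28 x 21 mm, behind the stand; origin at its underside.
- tin_grease: Bystander: round closed tin, diameter 80 mm, 69 mm high, behind the stand; origin at its underside.
- gear_small: Bystander: small steel gear, diameter 60 mm, 21 mm high, on the robot's side of the stand; origin at its underside.

How it is judged:
On the way, in this order (a step that is already met when the one before it is completed fails the run):
1. the cylinder is held level, both ends well clear of the bench (height (world z) of each of front_face, rear_face above 0.072 m and angle between cyl_mid's own x axis and vertical between 1.511 and 1.631 rad and contact force between cylinder and the fingers above 0.5 N and contact force between cylinder and stand below 0.1 N), for 0.4 s.
2. it lies in both V rests, let go, long cap towards the pocket and still short of the stop (z of cyl_mid in the frame of stand between 0.057 and 0.067 m and y of cyl_mid in the frame of stand between -0.006 and 0.006 m and angle between the x axis of cyl_mid and the x axis of stand, either way round below 0.05 rad and x of front_face in the frame of stop_face between -0.07 and -0.006 m and contact force between cylinder and the fingers below 0.1 N and linear speed of cylinder below 0.02 m/s), for 0.2 s.
At the end, for the whole second after the job is handed in: The cylinder lies at rest in both V rests (axis within 5 mm in height, 6 mm sideways and 0.05 rad of the stand's), with the face of its long cap within 3 mm of the hidden stop; key set, tin and gear no more than 30 mm from where they stood (x of front_face in the frame of stop_face between -0.003 and 0.003 m and z of cyl_mid in the frame of stand between 0.057 and 0.067 m and y of cyl_mid in the frame of stand between -0.006 and 0.006 m and angle between the x axis of cyl_mid and the x axis of stand, either way round below 0.05 rad and linear speed of cylinder below 0.01 m/s); the robot touches nothing.
It fails at once if the cylinder is carried tilted: more than 0.3 rad from level while its middle is over 150 mm above the bench or, lifted, within 200 mm of the cradle point ((height (world z) of cyl_mid above 0.15 m or (height (world z) of cyl_mid above 0.05 m and horizontal distance between cyl_mid and cradle below 0.2 m)) and (angle between cyl_mid's own x axis and vertical below 1.27 rad or angle between cyl_mid's own x axis and vertical above 1.87 rad)).
It fails at once if the cylinder is driven into the pocket by its barrel instead of being pushed at its rear end (x of front_face in the frame of pocket_mouth above 0.008 m and height (world z) of front_face below 0.09 m and distance between the grasp point and rear_face above 0.09 m and contact force between cylinder and the fingers above 1 N).
It fails at once if the key set, the tin or the gear is moved more than 30 mm (distance of any of allen_set, tin_grease, gear_small from where it was at the start of the episode above 0.03 m).
It also fails if it takes over 72 s, if anything falls off the work surface, if the arm or the gripper's body presses on something with over 40 N, if the wrist force passes 120 N, or if a joint passes its speed limit or range.

ROBOT

A 7-joint arm with a two-finger parallel gripper is mounted at the origin on a cart in front of the work surface, level with it; the furniture and walls round the work are solid. World frame = base frame: x ahead of the robot, y to its left, z up, the work surface at z = 0. Lengths are in m, angles in rad, forces in N, time in s.
With the tool pointing down it reaches from about 0.425 to 0.925 m from the base axis. Payload 6.8 kg.
Tool frame: the origin (TCP) lies midway between the tips of the shut fingers; the grasp point (between the pads) lies 19 mm behind it; z points along the fingers, y is the line along which they close (so a half turn about z gives the same grasp; the last joint's range is limited). The gripper opens to 85 mm and grips with 20 to 120 N. Pads are 22 mm wide; open, the fingers measure 114 mm over their backs; the gripper's body (76 mm by 85 mm) begins 54 mm behind the grasp point. The pads swing forward as they close: fully open they stand 13 mm farther back than shut.
Start: joints at [1.143, 0.477, 0.022, 1.555, -0.011, 1.109, -0.083], TCP at [0.212, -0.641, 0.231] pointing down, gripper open.
Joint ranges: [-2.96, 2.96], [-0.34, 2.1], [-1.41, 1.46], [0.24, 2.44], [-1.37, 4.51], [0.17, 1.92], [-2.96, 2.96]. Speed limits (rad/s): [2.39, 2.39, 3.14, 3.14, 3.14, 3.14, 3.14].

INTERFACE

Orientations are given as a unit quaternion [w, x, y, z].
In Python, from station import bot, eyes, ticket gives the robot as it stands.
- The arm moves only by the shell command python3 -m crank 'ROWS' [FORCE]. ROWS is text: rows parted by semicolons, each of 7 numbers parted by spaces: the shift along the tool's x, y, z in units of 0.5 m (1.0 is 0.5 m), then the turn, a rotation vector about the tool's x, y, z in units of 180 degrees (1.0 is 180 degrees), then the closure, from 0 (fully open) to 1 (shut). A call has 1 to 20 rows; each row is the pose to reach, as a shift and turn from the pose commanded when the call began, along the tool's axes at that moment, turning the shorter way round; what a row does not reach only later rows make up. A row lasts 1/10 s, in which the tool goes at most 50 mm and 8.59 degrees, less where a joint would pass 70% of its speed; a pose out of reach is approached as far as the arm can. A call with a number of a shift or a turn outside -1 to 1 is refused whole. A call with a gripper value outside its range is refused whole. The fingers move at their own pace and stop on an object; FORCE is the grip in N (left out, the last holds). Time passes only in rows, so rows that repeat a pose let the fingers close. It gives the time, the measured TCP pose, the force, the opening and the grip force at its end, in the units of the state.
- bot.get_obs(): the state, without advancing time (a new reading comes with each control period).
- eyes.read_camera(name): name is "side" or "top"; returns a dict with "image" (420x560x3 uint8, red, green, blue), "K" (3x3 intrinsics, pixels), "R" (3x3) and "t" (3): a world point X has camera coordinates R X + t. Camera axes: x right, y down, z forward; pixel columns grow to the right and rows downward; lengths in m; the calibration is good to about 2 mm. A picture is of the moment at which its call begins. There is no depth.
- ticket.hand_in(): hands the job in; it is judged then, once.
The state is a dict: "t": time; "q": joint angles; "joint_vel": joint speeds; "joint_torque": joint torques, N m; "eef_pos": TCP position; "tool_rot": TCP orientation; "contact_force": force on the tool from outside, world axes, zero at the start; "torque": the same for the moment, N m; "gripper_width": opening from 0.0 (shut) to 1.0 (fully open); "grasp_force": force on a finger pad.
Only numpy, scipy, OpenCV 4.12 (cv2) and the standard library are available. Lean on these libraries where they do the work, as an engineer would, in place of code of your own. Each camera call takes 0.05 s, during which the arm holds its last target. There are 200 camera calls.

## Working session

There is one attempt and no reset: what is moved stays moved. The work goes in short steps, Python scripts to look and compute and a shell command to move; the robot and the scene stay as the last step left them, time stands still between calls to the robot, and variables do not carry over. Pictures are saved under pics/ and viewed, at most 10 in all, crops included, and the job is handed in when it is done.

```bash
ls; mkdir -p pics
python3 - <<'E'
from station import bot,eyes
import cv2,numpy as np
o=bot.get_obs();print(o)
for n in("top","side"):
    d=eyes.read_camera(n);cv2.imwrite(f"pics/{n}0.png",d["image"][:,:,::-1]);np.savez(f"{n}0.npz",**d)
    print(n,d["K"].tolist(),d["R"].round(4).tolist(),d["t"].round(4).tolist())
E
```

```text
pics
{'t': 0.0, 'q': array([ 1.14289932,  0.47777176,  0.02233005,  1.55646277, -0.01152669,
        1.1092989 , -0.08306395]), 'joint_vel': array([ 2.34445042e-04, -7.30202103e-04, -9.55270504e-05, -1.22755440e-03,
        6.99096131e-04,  3.42306549e-04,  1.04969865e-03]), 'joint_torque': array([-3.94982235e-04, -5.96440566e+01,  1.60784326e+00, -2.81196749e+01,
        1.24492549e-02,  9.34429758e-03,  3.08708468e-05]), 'eef_pos': array([ 0.21201286, -0.64020982,  0.23033974]), 'tool_rot': array([-8.85087735e-04,  9.87238725e-01,  1.59244712e-01, -1.96344568e-04]), 'contact_force': array([-0.11725726,  0.04671041, -0.02771309]), 'torque': array([0.02463932, 0.00518763, 0.00090387]), 'grasp_force': 0.0, 'gripper_width': 1.0031801225130614}
top [[415.12294554367054, 0.0, 276.2327876311025], [0.0, 415.12294554367054, 205.58134941535886], [0.0, 0.0, 1.0]] [[-0.0621, -0.9981, -0.0003], [-0.9735, 0.0607, -0.2203], [0.2199, -0.0134, -0.9754]] [0.0718, 0.5232, 1.1162]
side [[498.14791737982256, 0.0, 286.86924442953597], [0.0, 498.14791737982256, 216.8890838188282], [0.0, 0.0, 1.0]] [[-0.9871, -0.1598, -0.0061], [-0.0585, 0.3962, -0.9163], [0.1489, -0.9041, -0.4005]] [0.5037, 0.095, 1.3406]
```

View pics/top0.png

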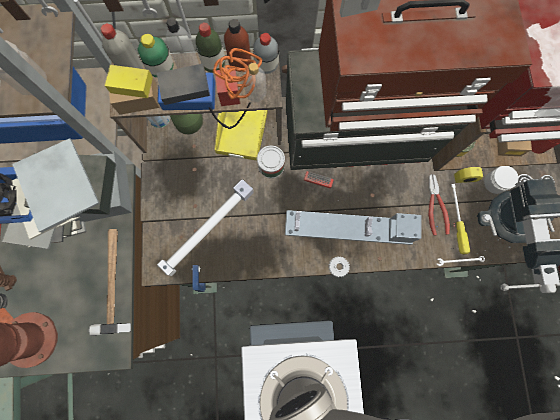

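View pics/side0.png

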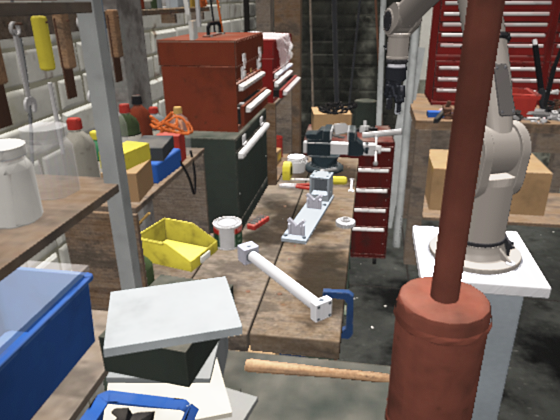

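Run:
```python
import cv2
i=cv2.imread("pics/top0.png");
a=cv2.resize(i[170:290,145:275],None,fx=5,fy=5,interpolation=cv2.INTER_CUBIC)
cv2.imwrite("pics/c1.png",a[:600,:])
cv2.imwrite("pics/c2.png",cv2.resize(i[195:285,275:435],None,fx=5,fy=5,interpolation=cv2.INTER_CUBIC))
```

```text
(no output)
```

View pics/c1.png

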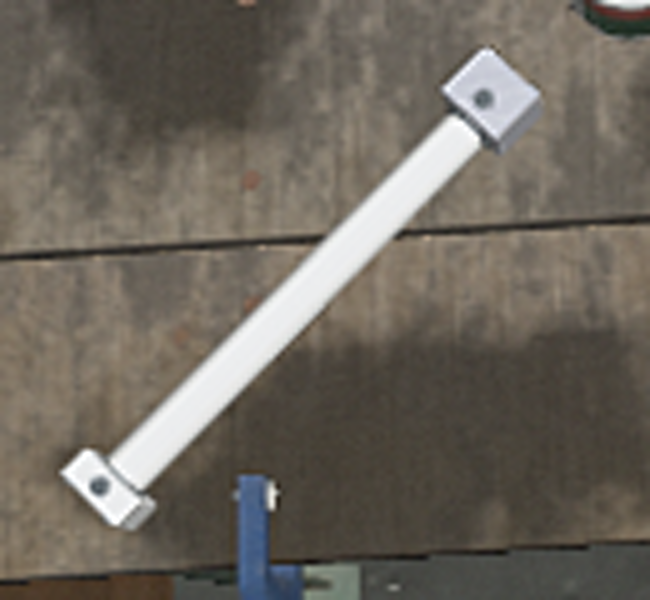

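View pics/c2.png

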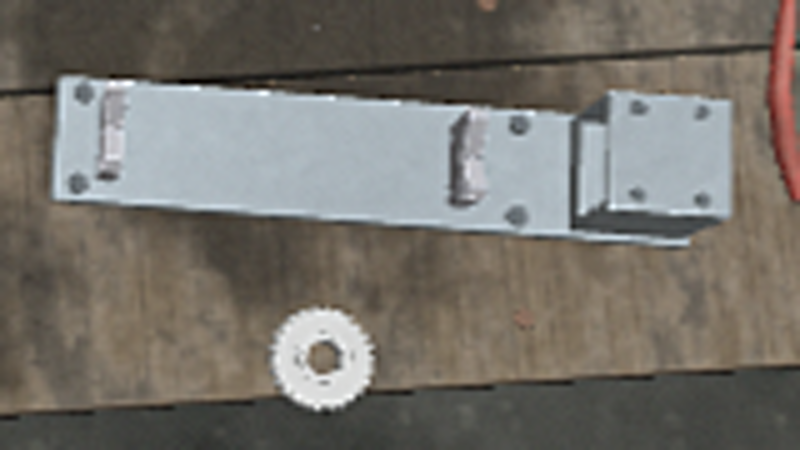

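```bash
cat > h.py <<'E'
import numpy as np,cv2
from scipy.optimize import least_squares
def cam(n): d=np.load(n+"0.npz"); return d["K"],d["R"],d["t"]
def back(uv,z,c):
    K,R,t=c; uv=np.atleast_2d(uv); d=(np.linalg.inv(K)@np.c_[uv,np.ones(len(uv))].T).T@R; C=-R.T@t
    return C+d*((z-C[2])/d[:,2])[:,None]
def proj(X,c):
    K,R,t=c; p=(K@(R@np.atleast_2d(X).T+t[:,None])).T; return p[:,:2]/p[:,2:]
E
python3 - <<'E'
from h import *
c=cam("top");K,R,t=c;print("C",-R.T@t)
o1=np.array([145,170]);o2=np.array([275,195])
cr=lambda p,o:(np.array(p,float)+.5)/5+o-.5
f=back(cr([(487,47),(541,97),(442,90),(62,475),(125,528),(90,448),(153,497)],o1),.044,c);print(f.round(4))
F=f[:2].mean(0);B=f[3:5].mean(0);d=F-B;print("F",F,"B",B,"len",np.linalg.norm(d),"yaw",np.arctan2(d[1],d[0]),"mid",(F+B)/2)
b=back(cr([(58,77),(53,200)],o2),.012,c);print("base L",b.round(4))
p=back(cr([(608,92),(608,213),(732,100),(730,216)],o2),.095,c);print("pocket",p.round(4))
r=back(cr([(106,82),(126,83),(98,178),(118,180),(466,112),(485,113),(452,203),(474,205)],o2),.062,c);print("rests",r.round(4))
g=back(cr([(323,358)],o2),.021,c);print("gear",g)
m=(p[0]+p[1])/2; q=b.mean(0); e=m-q; print("yaw b->p",np.arctan2(e[1],e[0]),np.linalg.norm(e[:2]))
m1=r[:4].mean(0);m2=r[4:].mean(0);e=m2-m1;print("rests",m1,m2,np.arctan2(e[1],e[0]),np.linalg.norm(e))
E
```

```text
C [0.26833377 0.05492072 1.20407937]
[[0.6151 0.1333 0.044 ]
 [0.5831 0.1035 0.044 ]
 [0.5909 0.1605 0.044 ]
 [0.3828 0.3797 0.044 ]
 [0.3515 0.345  0.044 ]
 [0.3968 0.3642 0.044 ]
 [0.3676 0.3294 0.044 ]]
F [0.59914203 0.11842681 0.044     ] B [0.36718529 0.36235942 0.044     ] len 0.33661111441472225 yaw -0.8105581083215809 mid [0.48316366 0.24039311 0.044     ]
base L [[0.522  0.0101 0.012 ]
 [0.4494 0.0179 0.012 ]]
pocket [[ 0.4773 -0.2857  0.095 ]
 [ 0.4112 -0.2773  0.095 ]
 [ 0.4687 -0.3526  0.095 ]
 [ 0.4055 -0.3426  0.095 ]]
rests [[ 0.5068 -0.0148  0.062 ]
 [ 0.5055 -0.0259  0.062 ]
 [ 0.4526 -0.0064  0.062 ]
 [ 0.4508 -0.0174  0.062 ]
 [ 0.4771 -0.2149  0.062 ]
 [ 0.4759 -0.2255  0.062 ]
 [ 0.4264 -0.2015  0.062 ]
 [ 0.4245 -0.2135  0.062 ]]
gear [[ 0.34856039 -0.12819747  0.021     ]]
yaw b->p -1.7101756786645546 0.29840534645629296
rests [ 0.47893479 -0.01610626  0.062     ] [ 0.45097067 -0.21385754  0.062     ] -1.7112754919912263 0.19971870056808078
```

```bash
cat >> h.py <<'E'
from scipy.spatial.transform import Rotation as Ro
from station import bot
def row(pos,yaw,o=None):
    "row for a TCP position and tool-x heading, tool down, from the present pose"
    o=o or bot.get_obs(); R0=Ro.from_quat(np.roll(o["tool_rot"],-1))
    x=[np.cos(yaw),np.sin(yaw),0]; T=Ro.from_matrix(np.c_[x,np.cross([0,0,-1],x),[0,0,-1]])
    s=R0.inv().apply(np.array(pos)-o["eef_pos"])/.5; r=(R0.inv()*T).as_rotvec()/np.pi
    print(*s.round(4),*r.round(4))
E
python3 - <<'E'
from h import *
row((.35,-.40,.25),1.2);row((.48,-.08,.25),1.6);row((.493,.229,.15),-.8106+np.pi)
E
```

```text
0.413 -0.3695 -0.0386 -0.0005 -0.0002 -0.2802
0.861 -0.8953 -0.0378 -0.0005 -0.0003 -0.4075
1.08 -1.4735 0.1631 -0.0004 -0.0005 -0.6402
```

```bash
a="0.413 -0.37 -0.038 0 0 -0.28 0"; python3 -m crank '0.413 -0.37 -0.038 0 0 -0.28 0;0.413 -0.37 -0.038 0 0 -0.28 0;0.413 -0.37 -0.038 0 0 -0.28 0;0.413 -0.37 -0.038 0 0 -0.28 0;0.413 -0.37 -0.038 0 0 -0.28 0;0.413 -0.37 -0.038 0 0 -0.28 0;0.861 -0.895 -0.038 0 0 -0.41 0;0.861 -0.895 -0.038 0 0 -0.41 0;0.861 -0.895 -0.038 0 0 -0.41 0;0.861 -0.895 -0.038 0 0 -0.41 0;0.861 -0.895 -0.038 0 0 -0.41 0;0.861 -0.895 -0.038 0 0 -0.41 0;0.861 -0.895 -0.038 0 0 -0.41 0;0.861 -0.895 -0.038 0 0 -0.41 0;0.861 -0.895 -0.038 0 0 -0.41 0'; python3 -c "
from h import *
print(bot.get_obs()['q'].round(2));row((.493,.229,.15),-.8106+np.pi)"
```

```text
t: 1.6
eef_pos: [0.4802, -0.0797, 0.25]
tool_rot: [-0.0, 0.693, 0.721, -0.0]
contact_force: [0.0, 0.1, -0.1]
gripper_width: 1.0
grasp_force: 0.0
[ 0.53  0.19 -0.55  1.94  0.12  1.04 -0.03]
0.6158 0.0504 0.2001 -0.0002 -0.0001 -0.2293
```

```bash
python3 -m crank '0.616 0.05 0.2 0 0 -0.229 0;0.616 0.05 0.2 0 0 -0.229 0;0.616 0.05 0.2 0 0 -0.229 0;0.616 0.05 0.2 0 0 -0.229 0;0.616 0.05 0.2 0 0 -0.229 0;0.616 0.05 0.2 0 0 -0.229 0;0.616 0.05 0.2 0 0 -0.229 0;0.616 0.05 0.2 0 0 -0.229 0;0.616 0.05 0.2 0 0 -0.229 0;0.616 0.05 0.2 0 0 -0.229 0'
python3 - <<'E'
from h import *
from station import eyes
print(bot.get_obs()['q'].round(2));row((.493,.229,.003),-.8106+np.pi)
d=eyes.read_camera("top");cv2.imwrite("pics/t1.png",cv2.resize(d["image"][170:290,145:275,::-1],None,fx=5,fy=5,interpolation=cv2.INTER_CUBIC))
E
```

```text
t: 2.6
eef_pos: [0.4945, 0.2255, 0.1502]
tool_rot: [0.0, 0.398, 0.918, -0.001]
contact_force: [0.8, -0.3, 0.4]
gripper_width: 1.001
grasp_force: 0.0
[ 0.04  0.46 -0.74  1.91  0.38  0.92 -0.13]
0.0076 0.0029 0.2944 -0.0003 0.0004 -0.0023
```

View pics/t1.png

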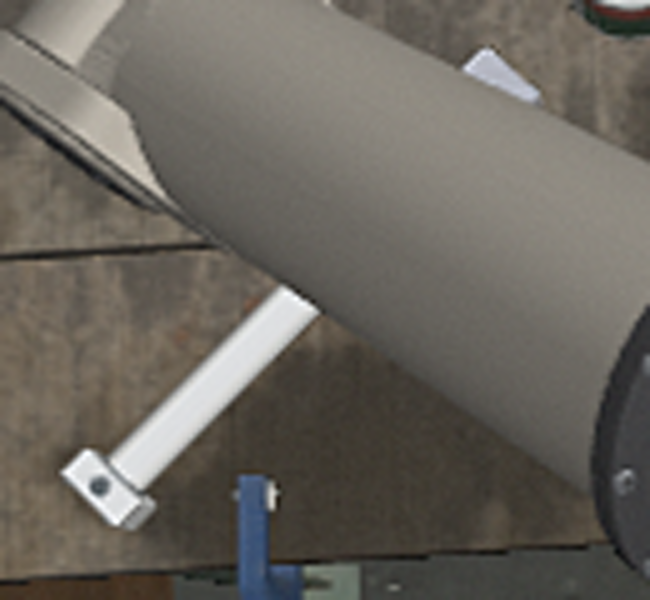

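```bash
python3 -m crank '0.006 0.003 0.1 0 0 -0.002 0;0.006 0.003 0.17 0 0 -0.002 0;0.006 0.003 0.24 0 0 -0.002 0;0.006 0.003 0.28 0 0 -0.002 0;0.006 0.003 0.294 0 0 -0.002 0;0.006 0.003 0.294 0 0 -0.002 0.3;0.006 0.003 0.294 0 0 -0.002 0.6;0.006 0.003 0.294 0 0 -0.002 1;0.006 0.003 0.294 0 0 -0.002 1;0.006 0.003 0.294 0 0 -0.002 1;0.006 0.003 0.294 0 0 -0.002 1;0.006 0.003 0.294 0 0 -0.002 1;0.006 0.003 0.294 0 0 -0.002 1' 100; python3 -c "
from h import *
o=bot.get_obs();print(o['contact_force'],o['torque'],o['eef_pos'])"
```

```text
t: 3.95
eef_pos: [0.4947, 0.2325, 0.0053]
tool_rot: [0.001, 0.393, 0.919, 0.002]
contact_force: [0.8, 0.4, 8.5]
gripper_width: 0.3
grasp_force: 97.7
[0.79683092 0.39028064 8.46847586] [ 0.0624818  -0.18745596 -0.13807299] [0.49468259 0.23251541 0.00526309]
```

```bash
python3 -m crank '0 0 -0.02 0 0 0 1;0 0 -0.04 0 0 0 1;0 0 -0.06 0 0 0 1;0 0 -0.06 0 0 0 1;0 0 -0.06 0 0 0 1;0 0 -0.06 0 0 0 1;0 0 -0.06 0 0 0 1;0 0 -0.06 0 0 0 1'
cat > tq.py <<'E'
from h import *
from station import eyes
import sys
o=bot.get_obs();R=Ro.from_quat(np.roll(o["tool_rot"],-1))
print("t",o["t"],"F",o["contact_force"].round(2),"Ttool",R.inv().apply(o["torque"]).round(3),"Tw",o["torque"].round(3),o["eef_pos"].round(4),o["gripper_width"])
if len(sys.argv)>1:
    d=eyes.read_camera("side");cv2.imwrite(f"pics/{sys.argv[1]}.png",cv2.resize(d["image"][200:350,180:380,::-1],None,fx=4,fy=4,interpolation=cv2.INTER_CUBIC))
E
python3 tq.py s1
```

```text
t: 4.75
eef_pos: [0.4926, 0.2312, 0.0329]
tool_rot: [-0.0, 0.393, 0.92, -0.0]
contact_force: [0.3, -0.1, -8.3]
gripper_width: 0.295
grasp_force: 99.4
t 4.75 F [ 0.31 -0.08 -8.34] Ttool [ 0.025 -0.284  0.02 ] Tw [-0.223 -0.178 -0.02 ] [0.4926 0.2312 0.0329] 0.29541286392777716
```

View pics/s1.png

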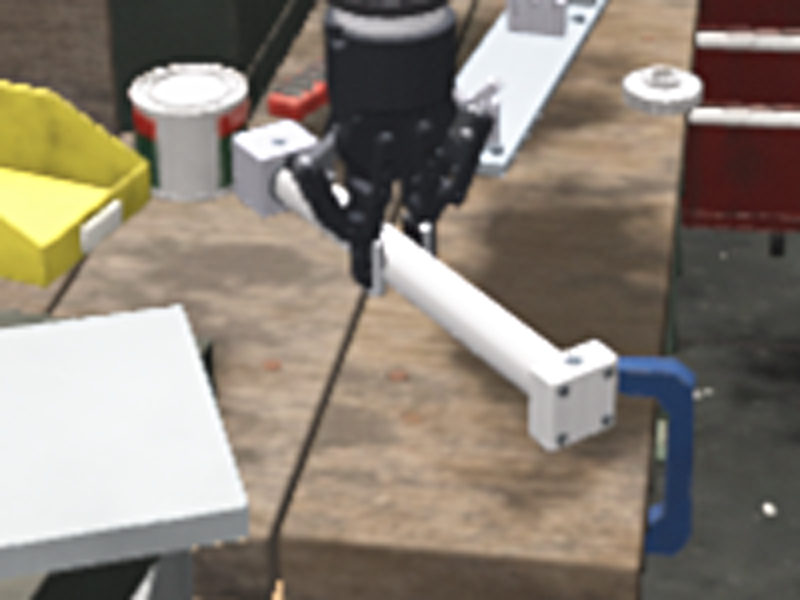

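```bash
python3 -m crank '0 0 0.03 0 0 0 1;0 0 0.054 0 0 0 1;0 0 0.054 0 0 0 1;0 0 0.054 0 0 0 1;0 0 0.054 0 0 0 0;0 0 0.054 0 0 0 0;0 0 0.054 0 0 0 0;0 0 0.054 0 0 0 0;0.03 0 0.054 0 0 0 0;0.068 0 0.054 0 0 0 0;0.068 0 0.054 0 0 0 0;0.068 0 0.054 0 0 0 0;0.068 0 0.054 0 0 0 1;0.068 0 0.054 0 0 0 1;0.068 0 0.054 0 0 0 1;0.068 0 0.054 0 0 0 1;0.068 0 0.054 0 0 0 1;0.068 0 0.054 0 0 0 1;0.068 0 0.054 0 0 0 1' 100; python3 tq.py;python3 -m crank '0 0 -0.02 0 0 0 1;0 0 -0.04 0 0 0 1;0 0 -0.06 0 0 0 1;0 0 -0.06 0 0 0 1;0 0 -0.06 0 0 0 1;0 0 -0.06 0 0 0 1;0 0 -0.06 0 0 0 1;0 0 -0.06 0 0 0 1'; python3 tq.py
```

```text
t: 6.7
eef_pos: [0.4695, 0.2554, 0.0067]
tool_rot: [0.0, 0.393, 0.919, -0.0]
contact_force: [-0.4, -1.8, 5.9]
gripper_width: 0.297
grasp_force: 97.9
t 6.7 F [-0.44 -1.75  5.86] Ttool [ 0.525 -0.063 -0.006] Tw [-0.408  0.336  0.005] [0.4695 0.2554 0.0067] 0.29663490774850526
t: 7.5
eef_pos: [0.4691, 0.2557, 0.036]
tool_rot: [-0.0, 0.393, 0.92, -0.0]
contact_force: [0.2, 0.4, -7.3]
gripper_width: 0.294
grasp_force: 99.9
t 7.5 F [ 0.23  0.36 -7.3 ] Ttool [ 0.051 -0.019 -0.019] Tw [-0.049  0.023  0.019] [0.4691 0.2557 0.036 ] 0.29368498583186226
```

```bash
python3 -m crank '0 0 -0.03 0 0 0 1;0 0 -0.07 0 0 0 1;0 0 -0.11 0 0 0 1;0 0 -0.13 0 0 0 1;0 0 -0.13 0 0 0 1;0 0 -0.13 0 0 0 1;0 0 -0.13 0 0 0 1;0 0 -0.13 0 0 0 1;0 0 -0.13 0 0 0 1;0 0 -0.13 0 0 0 1;0 0 -0.13 0 0 0 1;0 0 -0.13 0 0 0 1'; python3 tq.py s2
```

```text
t: 8.7
eef_pos: [0.4693, 0.2559, 0.1012]
tool_rot: [-0.0, 0.393, 0.92, -0.0]
contact_force: [0.0, -0.7, -8.6]
gripper_width: 0.3
grasp_force: 100.0
t 8.7 F [ 0.02 -0.67 -8.63] Ttool [ 0.006 -0.023 -0.058] Tw [-0.02  -0.012  0.058] [0.4693 0.2559 0.1012] 0.3002679286703682
```

View pics/s2.png

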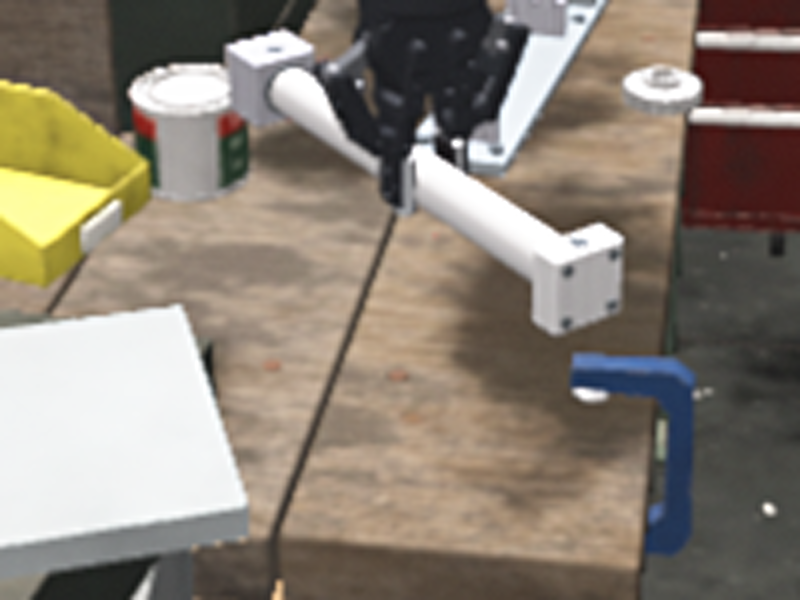

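Run:
```python
from h import *
c=cam("side")
uv=(np.array([(228,42),(277,30),(258,70),(313,43),(590,288)])+.5)/4+[180,200]-.5
P=np.array([(.17,.022,.022),(.17,-.022,.022),(.132,.022,.022),(.132,-.022,.022),(-.17,0,0)])
f=lambda p:(proj(Ro.from_euler("ZY",p[3:]).apply(P)+p[:3],c)-uv).ravel()
for p0 in [-.4,.4,0]:
    s=least_squares(f,[.48,.24,.12,-.81,p0]);print(s.x.round(4),s.cost,f(s.x).round(1))
```

```text
[ 0.5047  0.1223  0.0562 -0.7101 -0.0963] 2.1824348127022613 [-0.3  0.4  0.4 -0.6  0.3 -1.2 -0.4  1.4  0.1 -0. ]
[ 0.5047  0.1223  0.0562 -0.7101 -0.0963] 2.1824348127022097 [-0.3  0.4  0.4 -0.6  0.3 -1.2 -0.4  1.4  0.1 -0. ]
[ 0.5047  0.1223  0.0562 -0.7101 -0.0963] 2.182434812702176 [-0.3  0.4  0.4 -0.6  0.3 -1.2 -0.4  1.4  0.1 -0. ]
```

Run:
```python
from h import *
c=cam("side")
uv=(np.array([(228,42),(277,30),(258,70),(313,43),(590,288)])+.5)/4+[180,200]-.5
P=np.array([(.17,.022,.022),(.17,-.022,.022),(.132,.022,.022),(.132,-.022,.022),(-.17,0,0)])
f=lambda p:np.r_[(proj(Ro.from_euler("ZY",[-.8106,p[2]]).apply(P-[p[0],0,0])+[.4693,.2559,p[1]],c)-uv).ravel()]
s=least_squares(f,[-.02,.117,0]);print(s.x.round(4),s.cost,f(s.x).round(1))
```

```text
[-0.0242  0.1147 -0.0055] 5.189441084927979 [-0.8  0.5  2.  -0.3 -0.8 -1.5  0.7  1.2 -0.7 -0. ]
```

```bash
python3 -c "
from h import *
row((.472,-.080,.125),-1.711+np.pi)"
```

```text
-0.4893 -0.4603 -0.0474 -0.0 0.0 0.2874
```

```bash
python3 -m crank '-0.01 -0.01 -0.03 0 0 0 1;-0.04 -0.037 -0.047 0 0 0.022 1;-0.08 -0.075 -0.047 0 0 0.045 1;-0.125 -0.117 -0.047 0 0 0.07 1;-0.17 -0.16 -0.047 0 0 0.1 1;-0.215 -0.202 -0.047 0 0 0.13 1;-0.26 -0.245 -0.047 0 0 0.16 1;-0.305 -0.287 -0.047 0 0 0.187 1;-0.35 -0.33 -0.047 0 0 0.21 1;-0.39 -0.368 -0.047 0 0 0.235 1;-0.425 -0.4 -0.047 0 0 0.258 1;-0.455 -0.428 -0.047 0 0 0.275 1;-0.475 -0.447 -0.047 0 0 0.283 1;-0.489 -0.46 -0.047 0 0 0.287 1;-0.489 -0.46 -0.047 0 0 0.287 1;-0.489 -0.46 -0.047 0 0 0.287 1;-0.489 -0.46 -0.047 0 0 0.287 1'
python3 - <<'E'
from h import *
from station import eyes
row((.472,-.08,.05),-1.711+np.pi)
d=eyes.read_camera("side");cv2.imwrite("pics/s3.png",cv2.resize(d["image"][160:250,260:380,::-1],None,fx=6,fy=6,interpolation=cv2.INTER_CUBIC))
E
python3 tq.py
```

```text
t: 10.45
eef_pos: [0.4721, -0.0784, 0.1248]
tool_rot: [-0.0, 0.754, 0.657, 0.0]
contact_force: [0.7, -0.2, -8.7]
gripper_width: 0.291
grasp_force: 100.0
-0.0033 0.0002 0.1496 -0.0 -0.0002 0.0012
t 10.5 F [ 0.23  0.44 -9.08] Ttool [-0.031 -0.025  0.05 ] Tw [-0.029 -0.027 -0.05 ] [ 0.4721 -0.0785  0.1248] 0.2950613136518246
```

View pics/s3.png

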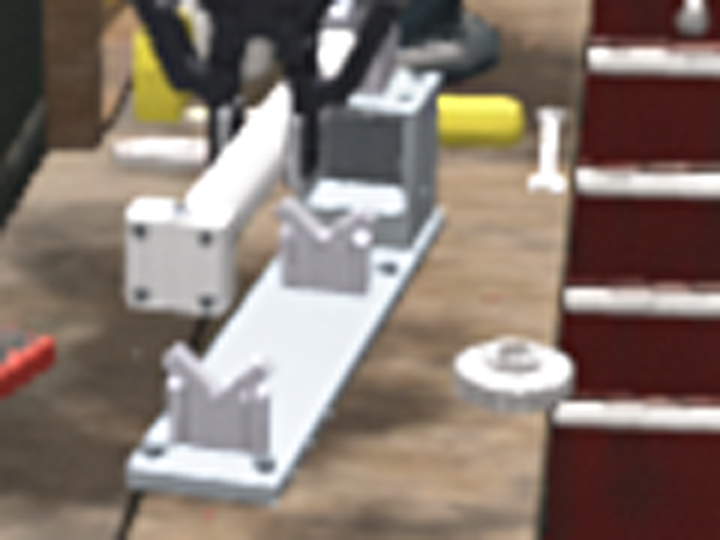

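Run:
```python
from h import *
c=cam("side");U=lambda p:(np.array(p,float)+.5)/6+[260,160]-.5
y=-1.711;e=np.array([np.cos(y),np.sin(y),0]);C=np.array([.469,-.102,0])
for x,uv in((-.094,(218,397)),(.110,(327,240))):
    print(proj(C+x*e+[0,0,.0422],c).round(1),U(uv).round(1))
    b=back(U(uv),.0422,c)[0]-C;print("stand xy of V root",b@e,b@[-e[1],e[0],0])
T=np.array([.4721,-.0785,.1385])
print("rear face pred",proj(T+(-.17+.022)*e,c),U((173,266)))
b=back(U((173,266)),.1385,c)[0]-T; print("rear rel TCP",b@e,b@[-e[1],e[0],0])
```

```text
[[297.1 225.6]] [295.9 225.8]
stand xy of V root -0.0958015089134858 0.0030570680115084136
[[315. 200.]] [314.1 199.6]
stand xy of V root 0.11232351070979177 0.003622544330370867
rear face pred [[288.99315364 203.92285516]] [288.41666667 203.91666667]
rear rel TCP -0.14838208783397933 0.0014527938588979408
```

```bash
python3 -m crank '-0.003 0.003 0.04 0 0 0.001 1;-0.003 0.003 0.08 0 0 0.001 1;-0.003 0.003 0.12 0 0 0.001 1;-0.003 0.003 0.138 0 0 0.001 1;-0.003 0.003 0.146 0 0 0.001 1;-0.003 0.003 0.146 0 0 0.001 1;-0.003 0.003 0.146 0 0 0.001 1;-0.003 0.003 0.146 0 0 0.001 1'; python3 tq.py
```

```text
t: 11.3
eef_pos: [0.474, -0.0815, 0.0526]
tool_rot: [0.001, 0.755, 0.655, 0.001]
contact_force: [0.3, 0.2, -8.8]
gripper_width: 0.295
grasp_force: 99.8
t 11.3 F [ 0.28  0.18 -8.81] Ttool [-0.006 -0.08  -0.004] Tw [-0.08   0.005  0.004] [ 0.474  -0.0815  0.0526] 0.295038891019387
```

Still hanging; lower in 1–2 mm steps to touch.

```bash
python3 -m crank '0 0 0.004 0 0 0 1;0 0 0.004 0 0 0 1;0 0 0.004 0 0 0 1'; python3 tq.py; python3 -m crank '0 0 0.004 0 0 0 1;0 0 0.004 0 0 0 1;0 0 0.004 0 0 0 1'; python3 tq.py
```

```text
t: 11.6
eef_pos: [0.4733, -0.0816, 0.0499]
tool_rot: [0.0, 0.756, 0.655, 0.0]
contact_force: [-0.0, 0.8, -9.4]
gripper_width: 0.291
grasp_force: 99.8
t 11.6 F [-0.04  0.83 -9.38] Ttool [ 0.011 -0.037 -0.012] Tw [-0.035  0.016  0.012] [ 0.4733 -0.0816  0.0499] 0.2911985082060522
t: 11.9
eef_pos: [0.4745, -0.0816, 0.0482]
tool_rot: [0.001, 0.756, 0.655, 0.001]
contact_force: [3.8, -0.6, -7.5]
gripper_width: 0.302
grasp_force: 100.4
t 11.9 F [ 3.8  -0.58 -7.5 ] Ttool [-0.721 -0.093 -0.025] Tw [-0.194 -0.701  0.025] [ 0.4745 -0.0816  0.0482] 0.3018172508357943
```

```bash
python3 -m crank '0 0.004 0 0 0 0 1;0 0.004 0.002 0 0 0 1;0 0.004 0.004 0 0 0 1;0 0.004 0.004 0 0 0 1;0 0.004 0.004 0 0 0 1'; python3 tq.py
```

```text
t: 12.4
eef_pos: [0.476, -0.0819, 0.0465]
tool_rot: [0.001, 0.755, 0.655, 0.0]
contact_force: [0.3, -2.0, 4.7]
gripper_width: 0.296
grasp_force: 101.7
t 12.4 F [ 0.28 -2.04  4.68] Ttool [-0.001 -0.202 -0.188] Tw [-0.201  0.028  0.188] [ 0.476  -0.0819  0.0465] 0.2959234186999667
```

```bash
python3 -m crank '0 0 -0.001 0 0 0 0.6;0 0 -0.001 0 0 0 0.4;0 0 -0.001 0 0 0 0.2;0 0 -0.001 0 0 0 0;0 0 -0.001 0 0 0 0;0 0 -0.001 0 0 0 0;0 0 -0.03 0 0 0 0;0 0 -0.1 0 0 0 0;0 0 -0.18 0 0 0 0;0 0 -0.25 0 0 0 0;0 0 -0.25 0 0 0 0;0 0 -0.25 0 0 0 0'
python3 - <<'E'
from h import *
from station import eyes
d=eyes.read_camera("side");cv2.imwrite("pics/s4.png",cv2.resize(d["image"][160:250,260:380,::-1],None,fx=6,fy=6,interpolation=cv2.INTER_CUBIC))
y=-1.711;e=np.array([np.cos(y),np.sin(y),0]);C=np.array([.4725,-.102,0])
for x,z in((-.25,.17),(-.25,.055),(-.18,.055)): row(C+x*e+[0,0,z],y+np.pi)
E
```

```text
t: 13.6
eef_pos: [0.4756, -0.082, 0.1714]
tool_rot: [0.001, 0.756, 0.655, 0.0]
contact_force: [0.4, -0.8, -0.5]
gripper_width: 1.002
grasp_force: 0.0
0.4597 0.0002 0.0005 -0.0002 0.0001 -0.0007
0.4598 0.0004 0.2305 -0.0002 0.0001 -0.0007
0.3198 0.0007 0.2305 -0.0002 0.0001 -0.0007
```

View pics/s4.png

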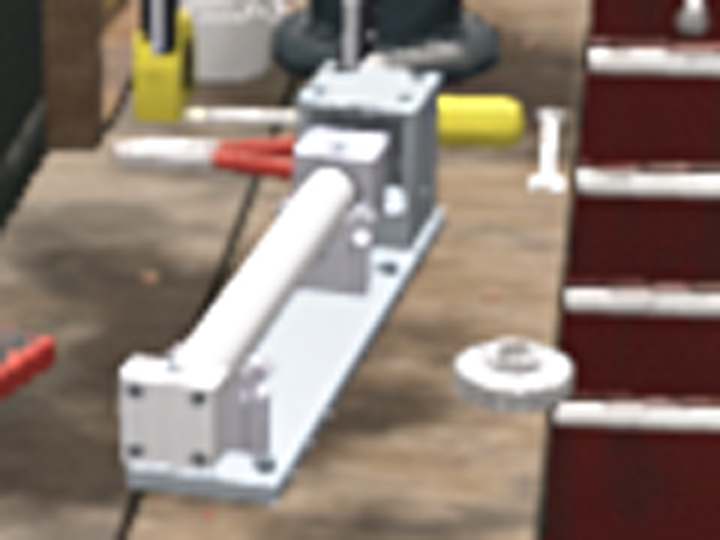

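```bash
python3 -m crank '0.09 0 0 0 0 0 1;0.18 0 0 0 0 0 1;0.27 0 0 0 0 0 1;0.36 0 0 0 0 0 1;0.44 0 0 0 0 0 1;0.46 0 0 0 0 0 1;0.46 0 0.08 0 0 0 1;0.46 0 0.16 0 0 0 1;0.46 0 0.22 0 0 0 1;0.46 0 0.253 0 0 0 1;0.44 0 0.253 0 0 0 1;0.4 0 0.253 0 0 0 1;0.37 0 0.253 0 0 0 1;0.35 0 0.253 0 0 0 1;0.35 0 0.253 0 0 0 1;0.35 0 0.253 0 0 0 1'
cat > fx.py <<'E'
from h import *
o=bot.get_obs();y=-1.711;e=np.array([np.cos(y),np.sin(y),0]);C=np.array([.4725,-.102,0])
print("stand x",((o["eef_pos"]-C)@e).round(4),"lat",((o["eef_pos"]-C)@[-e[1],e[0],0]).round(4),"Fpush",-(o["contact_force"]@e).round(2),o["contact_force"].round(1))
E
python3 fx.py
```

```text
t: 15.25
eef_pos: [0.5004, 0.0915, 0.0448]
tool_rot: [0.0, 0.756, 0.655, 0.001]
contact_force: [0.7, 1.3, 0.3]
gripper_width: 0.001
grasp_force: 0.0
stand x -0.1955 lat 0.0006 Fpush 1.41 [0.7 1.3 0.3]
```

```bash
python3 -m crank '-0.008 0 0 0 0 0 1;-0.016 0 0 0 0 0 1;-0.024 0 0 0 0 0 1;-0.032 0 0 0 0 0 1;-0.04 0 0 0 0 0 1;-0.045 0 0 0 0 0 1;-0.05 0 0 0 0 0 1' >/dev/null; python3 fx.py; python3 -m crank '-0.006 0 0 0 0 0 1;-0.012 0 0 0 0 0 1;-0.018 0 0 0 0 0 1;-0.024 0 0 0 0 0 1' >/dev/null; python3 fx.py
```

```text
stand x -0.1718 lat 0.0003 Fpush 5.52 [-0.   5.6 -1.3]
stand x -0.1598 lat 0.0003 Fpush 5.24 [ 1.   5.2 -1. ]
```

Sliding with about 5 N. Continue in small steps, watching the force.

```bash
for k in 1 2 3; do python3 -m crank '-0.004 0 0 0 0 0 1;-0.008 0 0 0 0 0 1' >/dev/null; python3 fx.py; done
```

```text
stand x -0.1557 lat 0.0003 Fpush 5.15 [ 0.9  5.1 -0.6]
stand x -0.1518 lat 0.0003 Fpush 5.67 [ 0.4  5.7 -1.7]
stand x -0.1478 lat 0.0003 Fpush 5.48 [ 1.1  5.4 -0.5]
```

```bash
for k in 1 2 3; do python3 -m crank '-0.004 0 0 0 0 0 1;-0.004 0 0 0 0 0 1' >/dev/null; python3 fx.py; done
```

```text
stand x -0.1453 lat 0.0003 Fpush 5.3 [ 1.5  5.1 -1.5]
stand x -0.144 lat 0.0003 Fpush 7.24 [ 0.9  7.2 -1.8]
stand x -0.1438 lat 0.0004 Fpush 11.4 [ 0.4 11.5 -2.3]
```

```bash
for k in 1 2; do python3 -m crank '-0.004 0 0 0 0 0 1;-0.004 0 0 0 0 0 1' >/dev/null; python3 fx.py; done
```

```text
stand x -0.1432 lat 0.0005 Fpush 14.56 [ 2.1 14.4  0.6]
stand x -0.1432 lat 0.0005 Fpush 19.52 [-0.1 19.7 -1.2]
```

```bash
python3 -m crank '0.02 0 0 0 0 0 1;0.05 0 0 0 0 0 1;0.1 0 0 0 0 0 1;0.16 0 0 0 0 0 1;0.16 0 -0.08 0 0 0 1;0.16 0 -0.16 0 0 0 1;0.16 0 -0.24 0 0 0 1;0.16 0 -0.3 0 0 0 1;0.16 0 -0.3 0 0 0 1;0.16 0 -0.3 0 0 0 1'
python3 - <<'E'
from h import *
from station import eyes
d=eyes.read_camera("side");cv2.imwrite("pics/s5.png",cv2.resize(d["image"][160:250,260:380,::-1],None,fx=6,fy=6,interpolation=cv2.INTER_CUBIC))
E
```

```text
t: 18.95
eef_pos: [0.5031, 0.1118, 0.1945]
tool_rot: [0.001, 0.756, 0.655, -0.0]
contact_force: [0.4, 0.2, -0.4]
gripper_width: 0.003
grasp_force: 0.0
```

View pics/s5.png

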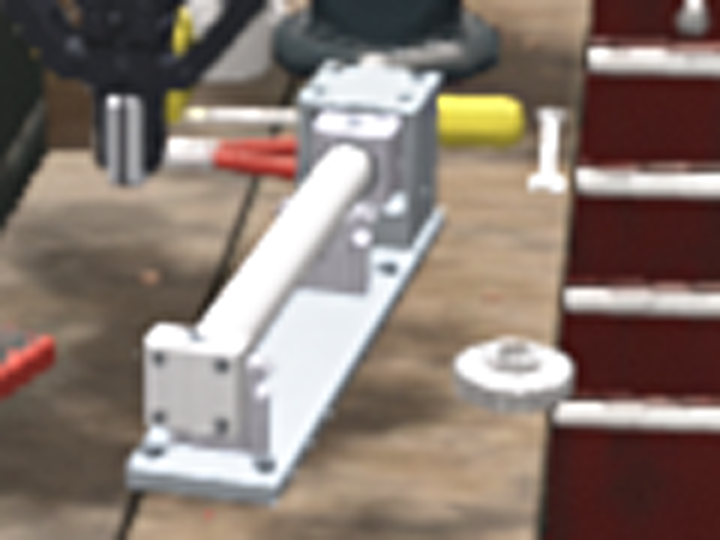

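The side view shows the long cap inside the pocket, the rear face at about crop pixel (190, 391), the barrel lying in both rests and the gear where it was. The gripper is clear.

```bash
python3 -c "
from station import ticket
print(ticket.hand_in())"
```

```text
the job is handed in; nothing more can be done
None
```

I handed the job in at about 19 s without seeing the verdict: the cylinder lies in both V rests with its long cap pushed at the rear end until it stopped firmly about 28 mm inside the pocket, consistent with the hidden stop; I kept clear of the key set, tin and gear.

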